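# Hang the cleaning basket in the drip booth

## Robot

A 6-joint arm with a two-finger parallel gripper is mounted at the origin on the work surface. World frame = base frame: x ahead of the robot, y to its left, z up, the work surface at z = 0. Lengths are in m, angles in rad, forces in N, time in s.
With the tool pointing down it reaches from about 0.3 to 0.95 m from the base axis. Payload 3.1 kg.
Tool frame: the origin (TCP) lies between the finger pads; the fingertips stand 22 mm ahead of it and the grasp point (between the pads) lies 3 mm ahead of it (manip.tip_reach is the distance from the TCP to the fingertips, in m); z points along the fingers, y is the line along which they close (so a half turn about z gives the same grasp; the last joint's range is limited). The gripper opens to 85 mm and grips with 20 to 120 N. Pads are 22 mm wide; open, the fingers measure 114 mm over their backs; the gripper's body (76 mm by 85 mm) begins 54 mm behind the grasp point. The pads swing forward as they close: fully open they stand 13 mm farther back than shut.
Start: joints at [1.273, 0.308, 1.634, -0, 1.2, -0.07], TCP at [0.141, 0.609, 0.253] pointing down, gripper open.
Joint ranges: [-3.06, 3.06], [-0.79, 1.96], [0.05, 2.63], [-1.19, 4.34], [0.05, 2.64], [-2.94, 2.94]. Speed limits (rad/s): [2.79, 2.79, 3.14, 3.14, 3.14, 3.14].

## Interface

Orientations are given as a unit quaternion [w, x, y, z].
In Python, from plant import manip gives the robot as it stands.
- The arm moves only by the tool send_rows, never from a script. Its arguments are lists of equal length, an entry for each row: "xyz": the shift along the tool's x, y, z normalised to -1 to 1, where 1 is 0.04 m, a list of three; "twist": the turn, a rotation vector about the tool's x, y, z normalised to -1 to 1, where 1 is 2 pi rad, a list of three; "jaw": the closure, from -1 (fully open) to 1 (shut). A call has 1 to 8 rows; each row shifts and turns the commanded pose from where the row before left it, along the tool's axes as they then stand; what a row does not reach is not made up. A row lasts 1/12 s, in which the tool goes at most 41.7 mm and 7.16 degrees, less where a joint would pass 70% of its speed; a pose out of reach is approached as far as the arm can. A call with a number of a shift or a turn outside -1 to 1 is refused whole. A call with a gripper value outside its range is refused whole. The fingers move at their own pace and stop on an object; "grip_force" is the grip in N (left out, the last holds). Time passes only in rows, so rows that do not move let the fingers close. It gives the time, the measured TCP pose, the force, the opening and the grip force at its end, in the units of the state.
- manip.get_obs(): the state, without advancing time (a new reading comes with each control period).
- manip.get_image(name): name is "scene" or "side" or "wrist"; returns (picture, depth): 400x640x3 uint8, red, green, blue; 400x640 float32, m along the optical axis (not along the pixel's ray), 0 where there is no reading.
- manip.camera_model(name): a dict with "fovy" (degrees; the focal length in pixels is half the picture's height over the tangent of half this angle, whatever the lens; pixels are square), "cx", "cy" (the principal point, pixels), "rvec" (rotation vector, rad) and "tvec" (3), from world to camera coordinates, as OpenCV has them. Camera axes: x right, y down, z forward; pixel columns grow to the right and rows downward; lengths in m; the calibration is good to about 2 mm. A picture is of the moment at which its call begins: read the wrist's pose just before it. camera_model takes no time and is no camera call; for the wrist camera it gives the pose at the moment of the call.
- manip.job_done(): hands the job in; it is judged then, once.
The state is a dict: "time": time; "joint_positions": joint angles; "dq": joint speeds; "tau": joint torques, N m; "ee_pos": TCP position; "tool_rot": TCP orientation; "contact_force": force on the tool from outside, world axes, zero at the start; "moment": the same for the moment, N m; "opening": opening from 0.0 (shut) to 1.0 (fully open); "grasp_force": force on a finger pad.
Only numpy, scipy, OpenCV 4.12 (cv2) and the standard library are available. Lean on these libraries where they do the work, as an engineer would, in place of code of your own. Each camera call takes 0.05 s, during which the arm holds its last target. There are 200 camera calls.

## Task

The rings have just been cleaned: fold the drip booth's front flap all the way down first, then hang the steel basket by its handle on the hook inside the booth and let go of it, and lastly push the flap up until it is fully shut with the basket left hanging behind it. Keep the basket upright so that no rings spill, and leave the bowl, the jar and the brush where they are.

Things in the scene. Friction and masses are not known exactly. Their poses are not given: they have to be found in the camera images.
- booth: White plastic drip booth, open-topped, fixed to the bench. Origin on the bench straight below the hook's seat; z up, -x its front (towards the robot, closed by the flap), y along the front. Tray x -83 to 67, y -100 to 100 mm, 12 mm thick; side walls 150 mm high, 6 mm thick; back wall 120 mm high. Steel post behind it, x 67 to 81 mm, 16 mm wide, 205 mm high, bears the hook.
- hook_seat (a point): Top of the hook's seat, 184 mm above the bench; axes as the booth's. The hook is a steel rod 8 mm thick in the booth's y = 0 plane: from the post (195 mm up) it slopes down to the seat (flat from x = 10 to -8 mm) and turns up to a tip at x = -22 mm, top 206 mm up. A handle passes over the tip from the front and is lowered in; its centre line then lies 5 mm above this point.
- flap (a joint): Angle of the booth's flap: 0 shut (upright), growing as its top folds down towards the robot, 1.2 rad at the stop (fully open). Stiff hinge: it stays where it is left and takes about 3 to 5 N at the grip bar.
- flap_handle (a point): Middle of the flap's grip bar: round steel, 12 mm thick, 110 mm long, parallel to the flap's top edge and 33 mm beyond it in the flap's plane, on a 10 mm post at each end. 168 mm from the hinge line: 188 mm above the bench when shut, 81 mm when fully open. z points from hinge to bar, y along the bar.
- flap_hinge (a point): Middle of the flap's hinge line, along the booth's y, 20 mm above the bench, at booth x = -88 mm. The flap is a grey plastic panel 184 mm wide, 8 mm thick, from 3 to 135 mm from this line.
- basket: Loose open steel basket with rings in it, 0.2 kg, 90 (x) by 110 (y) by 45 mm high. Rigid round bail handle, 10 mm thick, in its x = 0 plane: uprights at y = -53.5 and 53.5 mm, joined by a level bar along y, centre line 115 mm above the underside. Origin at the underside's centre, z up. Pinching the bar off its middle, e.g. at y = 27 mm, leaves the middle free for the hook.
- basket_grip (a point): Middle of the basket's handle bar (centre line), 115 mm above the basket's underside; axes as the basket's, y along the bar.
- bowl: White ceramic bowl, 84 mm wide, 40 mm high; origin under its centre. Bystander.
- jar: Glass jar with metal cap, 60 mm wide, 85 mm high; origin under its centre. Bystander.
- brush: Bench brush with wooden handle lying on the bench; origin under its middle. Bystander.
Not all that is in view belongs to the job. There is more than one size of the basket; the one meant has the size given above.

How it is judged:
On the way, in this order (a step that is already met when the one before it is completed fails the run):
1. the flap is folded down (more than 1.05 rad) while the basket still stands off the hook (value of joint flap above 1.05 rad and distance between basket_grip and hook_seat above 0.04 m), for 0.2 s.
2. the basket hangs by its handle on the hook, let go of (x of basket_grip in the frame of hook_seat between -0.02 and 0.045 m and y of basket_grip in the frame of hook_seat between -0.035 and 0.035 m and z of basket_grip in the frame of hook_seat between -0.012 and 0.025 m and angle between basket's own z axis and vertical below 0.35 rad and contact force between basket and booth above 0.4 N and contact force between basket and the fingers below 0.1 N), for 0.3 s.
At the end, for the whole second after the job is handed in: Basket still and released on the hook: bar middle within 35 mm sideways, 20 mm before to 45 mm behind and -12 to 25 mm above the seat, tilt under 0.35 rad, carried by the booth; flap under 0.08 rad and still; bowl, jar, brush within 30 mm of their starts (all of step 2 and value of joint flap below 0.08 rad and velocity of joint flap between -0.05 and 0.05 rad/s and linear speed of basket below 0.05 m/s and distance of each of bowl, jar, brush from where it was at the start of the episode below 0.03 m); the robot touches nothing.
It fails at once if the basket is tipped by more than 0.7 rad (angle between basket's own z axis and vertical above 0.7 rad).
It fails at once if the bowl, jar or brush is moved by more than 30 mm (distance of any of bowl, jar, brush from where it was at the start of the episode above 0.03 m).
It also fails if it takes over 72 s, if anything falls off the work surface, if the arm or the gripper's body presses on something with over 40 N, if the wrist force passes 120 N, or if a joint passes its speed limit or range.

## Working session

There is one attempt and no reset: what is moved stays moved. The work goes in short steps, Python scripts to look and compute and a tool call to move; the robot and the scene stay as the last step left them, time stands still between calls to the robot, and variables do not carry over. Pictures are saved under pics/ and viewed, at most 10 in all, crops included, and the job is handed in when it is done.

Besides the shell and the picture viewer there is one more tool, called after "Request:" in YAML: its name, and indented under it one key for each argument. send_rows: Moves the arm, as the interface text tells. Scaled input: -1 to 1 covers 0.04 m each way for a shift and 2 pi rad each way for a turn. Its arguments: {"type":"object","properties":{"xyz":{"type":"array"},"twist":{"type":"array"},"jaw":{"type":"array"},"grip_force":{"type":"number"}},"required":["xyz","twist","jaw"]}

```bash
mkdir -p pics; ls; cat > h.py <<'E'
import numpy as np, cv2
from plant import manip
def cam(n):
    m=manip.camera_model(n); R=cv2.Rodrigues(np.array(m['rvec'],float))[0]; t=np.array(m['tvec'],float).ravel()
    f=200/np.tan(np.radians(m['fovy'])/2); return R,t,f,m['cx'],m['cy']
def cloud(n):
    c=cam(n); im,d=manip.get_image(n); R,t,f,cx,cy=c
    v,u=np.mgrid[:400,:640]; P=np.stack([(u-cx)/f*d,(v-cy)/f*d,d],-1)
    W=(P-t)@R; W[d==0]=np.nan
    return im,d,W
def ray(n,u,v):
    R,t,f,cx,cy=cam(n); return -R.T@t, R.T@np.array([(u-cx)/f,(v-cy)/f,1.])
def proj(n,p):
    R,t,f,cx,cy=cam(n); q=R@np.asarray(p)+t; return f*q[0]/q[2]+cx,f*q[1]/q[2]+cy
def save(k,im): cv2.imwrite(f'pics/{k}.png',im[:,:,::-1])
E
python3 - <<'E'
from h import *
o=manip.get_obs(); print({k:np.round(v,3) for k,v in o.items()}, manip.tip_reach)
ims=[]
for n in ('scene','side'):
    print(n,manip.camera_model(n)); im,d,W=cloud(n); np.savez(f'{n}0.npz',im=im,d=d,W=W); save(n+'0',im)
E
```

```text
pics
{'time': np.float64(0.0), 'joint_positions': array([ 1.273,  0.309,  1.635,  0.   ,  1.2  , -0.07 ]), 'dq': array([-0.001,  0.003,  0.   , -0.001,  0.001,  0.001]), 'tau': array([-0.0000e+00, -4.1525e+01, -2.7667e+01,  0.0000e+00,  1.0000e-02,
        0.0000e+00]), 'ee_pos': array([0.141, 0.608, 0.252]), 'tool_rot': array([-0.   ,  0.114,  0.994, -0.001]), 'contact_force': array([0.507, 0.082, 0.802]), 'moment': array([-0.03 , -0.017,  0.053]), 'grasp_force': np.float64(0.0), 'opening': np.float64(0.998)} 0.022
scene {'fovy': 50.128056651793344, 'cx': 314.8749260750566, 'cy': 199.20131317453422, 'rvec': array([ 2.02884615,  1.26842924, -0.54245353]), 'tvec': array([-0.17065542, -0.18805447,  1.57356198])}
side {'fovy': 55.79576184412267, 'cx': 315.4912938086636, 'cy': 199.29851301618868, 'rvec': array([ 2.40324613, -0.60565812,  0.23221347]), 'tvec': array([-0.41703585,  0.23023078,  0.92721526])}
```

View pics/scene0.png

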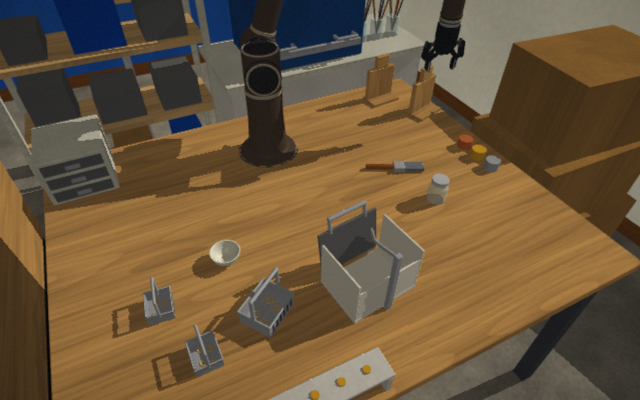

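View pics/side0.png

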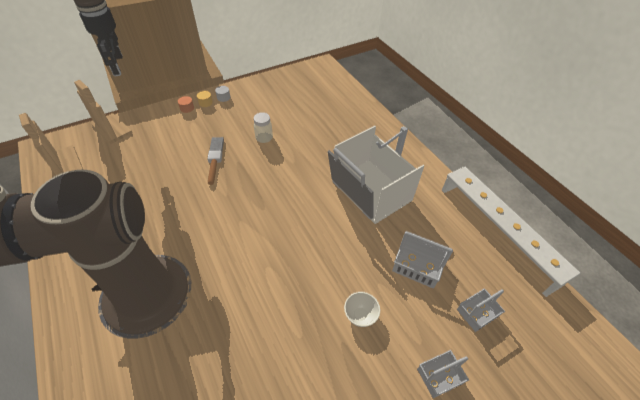

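The scene view shows the booth at about (370,260) with the flap's bar at (348,212), the large basket at (265,305), and two small decoy baskets at (158,303) and (205,352). The bowl is at (225,253), the jar at (438,188) and the brush at (395,167). In the side view the booth is at (375,175), the large basket at (422,258) and the bowl at (362,308).

```bash
python3 - <<'E'
from h import *
for n,(u0,u1,v0,v1) in dict(scene=(225,435,195,345),side=(315,475,115,295)).items():
    Z=np.load(n+'0.npz'); W=Z['W']; im=Z['im']
    m=np.isfinite(W[...,2])&(W[...,2]>0.012)
    m[:v0]=0;m[v1:]=0;m[:,:u0]=0;m[:,u1:]=0
    k,l,s,c=cv2.connectedComponentsWithStats(m.astype(np.uint8))
    for i in range(1,k):
        if s[i,4]<60: continue
        P=W[l==i]; print(n,i,s[i],'xyz min',P.min(0).round(3),'max',P.max(0).round(3))
        for lo in (0.1,0.13,0.17,0.19):
            q=P[P[:,2]>lo]
            if len(q)>5: print('  z>',lo,len(q),q.mean(0).round(3),q.min(0).round(3),q.max(0).round(3))
a=np.load('scene0.npz')['im'][195:345,225:435]; b=np.load('side0.npz')['im'][115:295,315:475]
A=cv2.resize(a,(400,int(150*400/210)),interpolation=2);B=cv2.resize(b,(400,450),interpolation=2)
C=np.zeros((450,800,3),np.uint8);C[:A.shape[0],:400]=A;C[:,400:]=B;save('crop0',C)
E
```

```text
scene 2 [ 317  201  107  120 6857] xyz min [ 0.559 -0.097  0.012] max [0.767 0.12  0.207]
  z> 0.1 3382 [0.656 0.007 0.137] [ 0.559 -0.097  0.1  ] [0.767 0.12  0.207]
  z> 0.13 1805 [0.646 0.005 0.156] [ 0.559 -0.096  0.13 ] [0.767 0.12  0.207]
  z> 0.17 479 [0.654 0.006 0.189] [ 0.559 -0.061  0.17 ] [0.767 0.057 0.207]
  z> 0.19 188 [0.679 0.01  0.196] [ 0.56  -0.059  0.19 ] [0.767 0.053 0.207]
scene 3 [225 240  15  26 215] xyz min [ 0.399 -0.309  0.012] max [ 0.479 -0.259  0.042]
scene 28 [ 236  268   58   68 1204] xyz min [ 0.57  -0.33   0.012] max [ 0.711 -0.186  0.123]
  z> 0.1 219 [ 0.644 -0.261  0.117] [ 0.605 -0.306  0.1  ] [ 0.678 -0.21   0.123]
side 1 [ 328  126   96   96 5073] xyz min [ 0.555 -0.094  0.012] max [0.767 0.121 0.206]
  z> 0.1 2402 [0.653 0.007 0.139] [ 0.555 -0.094  0.1  ] [0.767 0.121 0.206]
  z> 0.13 1343 [0.64  0.006 0.157] [ 0.555 -0.093  0.13 ] [0.765 0.121 0.206]
  z> 0.17 384 [0.639 0.007 0.189] [ 0.555 -0.059  0.17 ] [0.764 0.061 0.206]
  z> 0.19 165 [0.652 0.01  0.195] [ 0.557 -0.057  0.19 ] [0.764 0.059 0.206]
side 3 [443 167  32  37 647] xyz min [ 0.862 -0.195  0.012] max [ 0.936 -0.08   0.076]
side 14 [ 393  232   60   54 1144] xyz min [ 0.568 -0.327  0.012] max [ 0.704 -0.189  0.122]
  z> 0.1 239 [ 0.637 -0.257  0.116] [ 0.602 -0.303  0.101] [ 0.674 -0.208  0.122]
```

View pics/crop0.png

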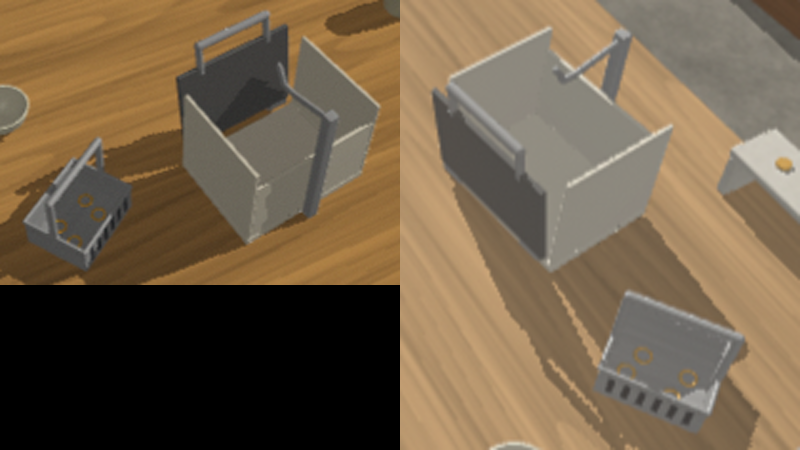

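The crop shows the flap nearly upright with the grip bar in front, and the post and hook at the back. The large basket's bail runs diagonally over the basket, with rings inside.

```bash
python3 - <<'E'
from h import *
def line(P,name):
    c=P.mean(0); d=np.linalg.svd(P-c,full_matrices=0)[2][0]; d*=np.sign(d[1]); s=(P-c)@d
    mid=c+d*(s.min()+s.max())/2
    print(name,len(P),'mid',mid.round(4),'dir',d.round(3),'ang(y->)',np.degrees(np.arctan2(-d[0],d[1])).round(2),'len',np.ptp(s).round(3),'z',np.percentile(P[:,2],[5,50,95,100]).round(4))
for n in ('scene','side'):
    W=np.load(n+'0.npz')['W'].reshape(-1,3); W=W[np.isfinite(W[:,0])]
    x,y,z=W.T; B=(x>.54)&(x<.78)&(y>-.12)&(y<.14)
    line(W[B&(z>.18)&(x<.60)],n+' gripbar')
    line(W[(x>.56)&(x<.72)&(y>-.34)&(y<-.18)&(z>.108)],n+' bail')
    line(W[B&(z>.14)&(z<.153)&(y>.07)],n+' wallL')
    line(W[B&(z>.14)&(z<.153)&(y<-.06)],n+' wallR')
    line(W[B&(z>.11)&(z<.122)&(x>.71)&((y>.04)|(y<-.03))],n+' back')
    H=W[B&(z>.175)&(x>.61)]; line(H[(H[:,0]<.735)],n+' hook')
    Q=H[H[:,2]>.203]; print(n,'top',len(Q),Q.round(3)[:: max(1,len(Q)//8)].tolist(), H.min(0).round(3))
    F=W[B&(z>.03)&(z<.13)&(x<.62)&(abs(y)<.07)&(x<.60)]
    A=np.c_[F[:,1:],np.ones(len(F))]; print(n,'flap x=ay+bz+c',np.linalg.lstsq(A,F[:,0],rcond=None)[0].round(4),len(F))
    for nm,(a,b,c,d) in dict(bowl=(.38,.5,-.33,-.22),jar=(.4,.62,.15,.32)).items():
        q=W[(x>a)&(x<b)&(y>c)&(y<d)&(z>.015)]; 
        if len(q): print(n,nm,q.min(0).round(3),q.max(0).round(3))
for nm,uv in dict(brush=(395,167),jar=(438,200)).items():
    o,r=ray('scene',*uv); print(nm,(o-r*o[2]/r[2]).round(3))
E
```

```text
scene gripbar 208 mid [ 0.5719 -0.0018  0.1883] dir [-0.121  0.993  0.002] ang(y->) 6.94 len 0.118 z [0.1827 0.189  0.1919 0.1959]
scene bail 205 mid [ 0.6417 -0.258   0.1177] dir [-0.577  0.817  0.008] ang(y->) 35.23 len 0.114 z [0.1128 0.1183 0.1207 0.1233]
scene wallL 234 mid [0.6484 0.102  0.1466] dir [ 0.982  0.19  -0.004] ang(y->) -79.03 len 0.185 z [0.1409 0.1471 0.1514 0.153 ]
scene wallR 280 mid [ 0.6722 -0.083   0.1469] dir [ 1.     0.012 -0.007] ang(y->) -89.3 len 0.183 z [0.1412 0.1477 0.1512 0.1529]
scene back 228 mid [0.7435 0.0183 0.1165] dir [-0.072  0.997  0.003] ang(y->) 4.11 len 0.201 z [0.1105 0.1172 0.1208 0.1217]
scene hook 115 mid [0.6964 0.0133 0.1882] dir [ 0.987  0.117 -0.114] ang(y->) -83.26 len 0.076 z [0.18   0.1873 0.2026 0.2044]
scene top 35 [[0.66, 0.01, 0.204], [0.752, 0.027, 0.204], [0.755, 0.025, 0.204], [0.755, 0.017, 0.205], [0.758, 0.025, 0.204], [0.758, 0.02, 0.204], [0.763, 0.028, 0.205], [0.764, 0.021, 0.206], [0.764, 0.018, 0.205]] [0.66  0.007 0.175]
scene flap x=ay+bz+c [-0.1252 -0.1739  0.6048] 1092
scene bowl [ 0.392 -0.33   0.015] [ 0.47
[... 470 characters left out ...]
ang(y->) -88.49 len 0.182 z [0.1409 0.148  0.1518 0.1529]
side back 140 mid [0.7386 0.0203 0.1166] dir [-0.06   0.998 -0.004] ang(y->) 3.45 len 0.198 z [0.1108 0.1172 0.1213 0.1218]
side hook 82 mid [0.6955 0.0161 0.1883] dir [ 0.986  0.141 -0.085] ang(y->) -81.85 len 0.077 z [0.1803 0.1864 0.2025 0.2056]
side top 17 [[0.753, 0.03, 0.206], [0.759, 0.029, 0.205], [0.751, 0.031, 0.203], [0.757, 0.026, 0.204], [0.753, 0.024, 0.204], [0.757, 0.022, 0.204], [0.748, 0.019, 0.206], [0.66, 0.013, 0.206], [0.659, 0.011, 0.204]] [0.658 0.01  0.175]
side flap x=ay+bz+c [-0.1271 -0.1745  0.5963] 616
side bowl [ 0.393 -0.33   0.015] [ 0.476 -0.255  0.044]
brush [0.295 0.358 0.   ]
jar [0.496 0.388 0.   ]
```

```bash
cat > p.py <<'E'
import sys,json
from h import *
from scipy.spatial.transform import Rotation as Ro
O=np.array([.684,.0145]);YB=7.2
def bw(x,y,z):
    c,s=np.cos(np.radians(YB)),np.sin(np.radians(YB)); return np.array([O[0]+c*x-s*y,O[1]+s*x+c*y,z])
def flap(th): return bw(-.088-.168*np.sin(th),0,.02+.168*np.cos(th))
def pose():
    o=manip.get_obs(); q=o['tool_rot']; return np.array(o['ee_pos']),Ro.from_quat([q[1],q[2],q[3],q[0]])
def Rt(yaw):
    a=np.radians(yaw); y=np.array([np.cos(a),np.sin(a),0]); z=np.array([0,0,-1.]); return Ro.from_matrix(np.c_[np.cross(y,z),y,z])
def plan(segs,p=None,R=None):
    """segs: (grasp point world, yaw of tool y, rows)"""
    if p is None: p,R=pose()
    for g,yaw,n in segs:
        t=np.array(g)+[0,0,.003]; rv=(R.inv()*Rt(yaw)).as_rotvec()/n; d=(t-p)/n
        X=[];T=[]
        for i in range(n):
            X.append((R.inv().apply(d)/.04).round(2).tolist()); T.append((rv/2/np.pi).round(4).tolist())
            R=R*Ro.from_rotvec(rv)
        print('->',t.round(4),'n',n); 
        for i in range(0,n,8): print(' X',json.dumps(X[i:i+8])); print(' T',json.dumps(T[i:i+8]) if np.abs(T).max()>4e-4 else 'zero')
        p,R=t,Rt(yaw)
E
python3 - <<'E'
from p import *
g=flap(.172); print(g,flap(1.19))
plan([((g[0],g[1],.250),YB,22),(g,YB,4)])
E
```

```text
[ 5.68166904e-01 -1.33123020e-04  1.85521064e-01] [ 0.44195776 -0.01607705  0.08243886]
-> [ 5.682e-01 -1.000e-04  2.530e-01] n 22
 X [[-0.63, -0.56, 0.0], [-0.66, -0.53, 0.0], [-0.69, -0.49, -0.0], [-0.71, -0.45, -0.0], [-0.74, -0.41, -0.0], [-0.76, -0.37, -0.0], [-0.78, -0.33, -0.0], [-0.8, -0.28, -0.0]]
 T [[-0.0, 0.0, 0.0088], [-0.0, 0.0, 0.0088], [-0.0, 0.0, 0.0088], [-0.0, 0.0, 0.0088], [-0.0, 0.0, 0.0088], [-0.0, 0.0, 0.0088], [-0.0, 0.0, 0.0088], [-0.0, 0.0, 0.0088]]
 X [[-0.81, -0.24, -0.0], [-0.82, -0.19, -0.0], [-0.83, -0.15, -0.0], [-0.84, -0.1, -0.0], [-0.84, -0.06, -0.0], [-0.84, -0.01, -0.0], [-0.84, 0.04, -0.0], [-0.84, 0.08, -0.0]]
 T [[-0.0, 0.0, 0.0088], [-0.0, 0.0, 0.0088], [-0.0, 0.0, 0.0088], [-0.0, 0.0, 0.0088], [-0.0, 0.0, 0.0088], [-0.0, 0.0, 0.0088], [-0.0, 0.0, 0.0088], [-0.0, 0.0, 0.0088]]
 X [[-0.83, 0.13, -0.0], [-0.83, 0.18, -0.0], [-0.82, 0.22, -0.0], [-0.8, 0.27, -0.0], [-0.79, 0.31, -0.0], [-0.77, 0.35, -0.0]]
 T [[-0.0, 0.0, 0.0088], [-0.0, 0.0, 0.0088], [-0.0, 0.0, 0.0088], [-0.0, 0.0, 0.0088], [-0.0, 0.0, 0.0088], [-0.0, 0.0, 0.0088]]
-> [ 5.682e-01 -1.000e-04  1.885e-01] n 4
 X [[0.0, 0.0, 0.4], [0.0, 0.0, 0.4], [0.0, 0.0, 0.4], [0.0, 0.0, 0.4]]
 T zero
```

Request:
send_rows:
  xyz:
    - [-0.63, -0.56, 0]
    - [-0.66, -0.53, 0]
    - [-0.69, -0.49, 0]
    - [-0.71, -0.45, 0]
    - [-0.74, -0.41, 0]
    - [-0.76, -0.37, 0]
    - [-0.78, -0.33, 0]
    - [-0.8, -0.28, 0]
  twist:
    - [0, 0, 0.0088]
    - [0, 0, 0.0088]
    - [0, 0, 0.0088]
    - [0, 0, 0.0088]
    - [0, 0, 0.0088]
    - [0, 0, 0.0088]
    - [0, 0, 0.0088]
    - [0, 0, 0.0088]
  jaw: [-1, -1, -1, -1, -1, -1, -1, -1]

```text
time: 0.77
ee_pos: [0.2974, 0.3861, 0.2528]
tool_rot: [-0.0, 0.33, 0.944, -0.0]
contact_force: [0.6, -0.1, -0.5]
opening: 0.996
grasp_force: 0.0
```

Request:
send_rows:
  xyz:
    - [-0.81, -0.24, 0]
    - [-0.82, -0.19, 0]
    - [-0.83, -0.15, 0]
    - [-0.84, -0.1, 0]
    - [-0.84, -0.06, 0]
    - [-0.84, -0.01, 0]
    - [-0.84, 0.04, 0]
    - [-0.84, 0.08, 0]
  twist:
    - [0, 0, 0.0088]
    - [0, 0, 0.0088]
    - [0, 0, 0.0088]
    - [0, 0, 0.0088]
    - [0, 0, 0.0088]
    - [0, 0, 0.0088]
    - [0, 0, 0.0088]
    - [0, 0, 0.0088]
  jaw: [-1, -1, -1, -1, -1, -1, -1, -1]

```text
time: 1.43
ee_pos: [0.4526, 0.1656, 0.253]
tool_rot: [-0.0, 0.529, 0.849, -0.0]
contact_force: [1.1, 1.2, 0.1]
opening: 1.001
grasp_force: 0.0
```

Request:
send_rows:
  xyz:
    - [-0.83, 0.13, 0]
    - [-0.83, 0.18, 0]
    - [-0.82, 0.22, 0]
    - [-0.8, 0.27, 0]
    - [-0.79, 0.31, 0]
    - [-0.77, 0.35, 0]
    - [0, 0, 0]
    - [0, 0, 0]
  twist:
    - [0, 0, 0.0088]
    - [0, 0, 0.0088]
    - [0, 0, 0.0088]
    - [0, 0, 0.0088]
    - [0, 0, 0.0088]
    - [0, 0, 0.0088]
    - [0, 0, 0]
    - [0, 0, 0]
  jaw: [-1, -1, -1, -1, -1, -1, -1, -1]

```text
time: 2.1
ee_pos: [0.5693, -0.0003, 0.2526]
tool_rot: [-0.001, 0.662, 0.75, -0.0]
contact_force: [-1.0, 0.0, 0.3]
opening: 0.999
grasp_force: 0.0
```

```bash
python3 - <<'E'
from p import *
print(pose()[0]); im,d,W=cloud('wrist'); save('w1',im)
P=W.reshape(-1,3); P=P[np.isfinite(P[:,0])]
q=P[(P[:,2]>.175)&(P[:,2]<.21)&(P[:,0]<.62)&(P[:,0]>.53)&(abs(P[:,1])<.07)]; print(len(q),q.mean(0),q.min(0),q.max(0), np.polyfit(q[:,1],q[:,0],1))
g=flap(.172);plan([(g,YB,4)])
E
```

```text
[ 5.69283006e-01 -3.28037071e-04  2.52558869e-01]
3256 [0.56778198 0.0082554  0.19052749] [ 0.55589049 -0.05718046  0.17503946] [0.58224483 0.06250642 0.19357536] [-0.12450724  0.56880984]
-> [ 5.682e-01 -1.000e-04  1.885e-01] n 4
 X [[-0.01, -0.0, 0.4], [-0.01, -0.0, 0.4], [-0.01, -0.0, 0.4], [-0.01, -0.0, 0.4]]
 T zero
```

View pics/w1.png

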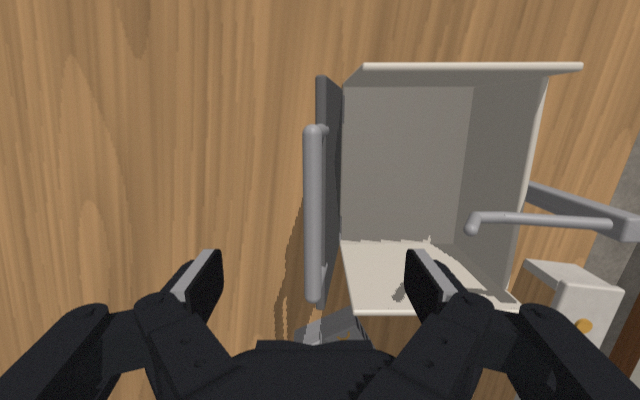

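The wrist view shows the grip bar at (312,215), midway between the open fingers. The hook runs from its tip at (473,225) to the post at (620,222).

Request:
send_rows:
  xyz:
    - [0, 0, 0.4]
    - [0, 0, 0.4]
    - [0, 0, 0.4]
    - [0, 0, 0.4]
    - [0, 0, 0]
    - [0, 0, 0]
    - [0, 0, 0]
    - [0, 0, 0]
  twist:
    - [0, 0, 0]
    - [0, 0, 0]
    - [0, 0, 0]
    - [0, 0, 0]
    - [0, 0, 0]
    - [0, 0, 0]
    - [0, 0, 0]
    - [0, 0, 0]
  jaw: [-1, -1, -1, -1, 1, 1, 1, 1]
  grip_force: 30

```text
time: 2.82
ee_pos: [0.5698, 0.0016, 0.1907]
tool_rot: [0.001, 0.661, 0.751, 0.001]
contact_force: [-0.8, 0.3, -0.2]
opening: 0.456
grasp_force: 0.0
```

Request:
send_rows:
  xyz:
    - [0, 0, 0]
    - [0, 0, 0]
    - [0, 0, 0]
    - [0, 0, 0]
  twist:
    - [0, 0, 0]
    - [0, 0, 0]
    - [0, 0, 0]
    - [0, 0, 0]
  jaw: [1, 1, 1, 1]

```text
time: 3.15
ee_pos: [0.5694, 0.0011, 0.1905]
tool_rot: [0.0, 0.661, 0.75, 0.0]
contact_force: [-1.5, 0.7, 5.7]
opening: 0.131
grasp_force: 29.4
```

```bash
python3 - <<'E'
from p import *
p,R=pose(); print(p)
T=np.linspace(.172,1.19,17); off=p-flap(.172); d=[flap(b)-flap(a) for a,b in zip(T,T[1:])]
print(off,np.array([R.inv().apply(x)/.04 for x in d]).round(2).tolist())
E
```

```text
[0.56944432 0.00112412 0.19049193]
[0.00127742 0.00125724 0.00497086] [[0.0, -0.26, 0.05], [0.0, -0.26, 0.07], [0.0, -0.25, 0.09], [0.0, -0.25, 0.1], [0.0, -0.24, 0.12], [0.0, -0.23, 0.13], [0.0, -0.22, 0.15], [0.0, -0.21, 0.16], [0.0, -0.2, 0.17], [0.0, -0.19, 0.19], [0.0, -0.18, 0.2], [0.0, -0.17, 0.21], [0.0, -0.15, 0.22], [0.0, -0.14, 0.23], [0.0, -0.12, 0.24], [0.0, -0.11, 0.24]]
```

Request:
send_rows:
  xyz:
    - [0, -0.26, 0.05]
    - [0, -0.26, 0.07]
    - [0, -0.25, 0.09]
    - [0, -0.25, 0.1]
    - [0, -0.24, 0.12]
    - [0, -0.23, 0.13]
    - [0, -0.22, 0.15]
    - [0, -0.21, 0.16]
  twist:
    - [0, 0, 0]
    - [0, 0, 0]
    - [0, 0, 0]
    - [0, 0, 0]
    - [0, 0, 0]
    - [0, 0, 0]
    - [0, 0, 0]
    - [0, 0, 0]
  jaw: [1, 1, 1, 1, 1, 1, 1, 1]

```text
time: 3.82
ee_pos: [0.4931, -0.0086, 0.1545]
tool_rot: [0.001, 0.661, 0.75, 0.001]
contact_force: [2.5, 2.3, 2.3]
opening: 0.122
grasp_force: 31.7
```

Request:
send_rows:
  xyz:
    - [0, -0.2, 0.17]
    - [0, -0.19, 0.19]
    - [0, -0.18, 0.2]
    - [0, -0.17, 0.21]
    - [0, -0.15, 0.22]
    - [0, -0.14, 0.23]
    - [0, -0.12, 0.24]
    - [0, -0.11, 0.24]
  twist:
    - [0, 0, 0]
    - [0, 0, 0]
    - [0, 0, 0]
    - [0, 0, 0]
    - [0, 0, 0]
    - [0, 0, 0]
    - [0, 0, 0]
    - [0, 0, 0]
  jaw: [1, 1, 1, 1, 1, 1, 1, 1]

```text
time: 4.48
ee_pos: [0.4424, -0.0151, 0.0854]
tool_rot: [0.0, 0.661, 0.75, 0.0]
contact_force: [2.1, 1.5, 1.3]
opening: 0.126
grasp_force: 32.2
```

Request:
send_rows:
  xyz:
    - [0, 0, 0.03]
    - [0, 0, 0.03]
    - [0, 0, 0]
    - [0, 0, 0]
  twist:
    - [0, 0, 0]
    - [0, 0, 0]
    - [0, 0, 0]
    - [0, 0, 0]
  jaw: [1, 1, 1, 1]

```text
time: 4.82
ee_pos: [0.4415, -0.0152, 0.0832]
tool_rot: [-0.001, 0.661, 0.751, -0.001]
contact_force: [1.2, -3.0, -2.5]
opening: 0.127
grasp_force: 31.6
```

Request:
send_rows:
  xyz:
    - [0, 0, 0]
    - [0, 0, 0]
    - [0, 0, 0]
    - [0, 0, -0.5]
    - [0, 0, -1]
    - [0, 0, -1]
    - [0, 0, -1]
    - [0, 0, 0]
  twist:
    - [0, 0, 0]
    - [0, 0, 0]
    - [0, 0, 0]
    - [0, 0, 0]
    - [0, 0, 0]
    - [0, 0, 0]
    - [0, 0, 0]
    - [0, 0, 0]
  jaw: [0.4, 0.4, 0.4, 0.4, 0.4, -1, -1, -1]

```text
time: 5.48
ee_pos: [0.4487, -0.0155, 0.2327]
tool_rot: [0.007, 0.661, 0.75, 0.005]
contact_force: [1.7, 0.7, -0.2]
opening: 0.716
grasp_force: 0.0
```

```bash
python3 - <<'E'
from p import *
im,d,W=cloud('scene'); P=W.reshape(-1,3); P=P[np.isfinite(P[:,0])]
q=P[(P[:,0]>.4)&(P[:,0]<.6)&(abs(P[:,1])<.075)&(P[:,2]>.025)&(P[:,2]<.13)]
u=(q[:,:2]-O)@[.992,.1253]; s=(u>-.26)&(u<-.1); print(np.polyfit(u[s],q[s,2],1), q[s,2].max(), s.sum())
print(pose()[0])
plan([((.6234,-.235,.240),35.3,8)])
E
```

```text
[-0.38876245 -0.01055885] 0.08943051291953069 2079
[ 0.44674403 -0.01525191  0.22947113]
-> [ 0.6234 -0.235   0.243 ] n 8
 X [[-0.75, 0.46, -0.03], [-0.78, 0.41, -0.04], [-0.8, 0.37, -0.04], [-0.82, 0.32, -0.04], [-0.84, 0.27, -0.04], [-0.85, 0.21, -0.04], [-0.87, 0.16, -0.04], [-0.87, 0.11, -0.04]]
 T [[0.0002, 0.0001, -0.0097], [0.0002, 0.0001, -0.0097], [0.0002, 0.0001, -0.0097], [0.0002, 0.0001, -0.0097], [0.0002, 0.0001, -0.0097], [0.0002, 0.0001, -0.0097], [0.0002, 0.0001, -0.0097], [0.0002, 0.0001, -0.0097]]
```

Request:
send_rows:
  xyz:
    - [-0.75, 0.46, -0.05]
    - [-0.78, 0.41, -0.05]
    - [-0.8, 0.37, -0.05]
    - [-0.82, 0.32, -0.05]
    - [-0.84, 0.27, -0.05]
    - [-0.85, 0.21, -0.05]
    - [-0.87, 0.16, -0.05]
    - [-0.87, 0.11, -0.05]
  twist:
    - [0, 0, -0.0097]
    - [0, 0, -0.0097]
    - [0, 0, -0.0097]
    - [0, 0, -0.0097]
    - [0, 0, -0.0097]
    - [0, 0, -0.0097]
    - [0, 0, -0.0097]
    - [0, 0, -0.0097]
  jaw: [-1, -1, -1, -1, -1, -1, -1, -1]

```text
time: 6.2
ee_pos: [0.6193, -0.2353, 0.2379]
tool_rot: [-0.002, 0.459, 0.888, 0.0]
contact_force: [0.3, -0.4, -0.3]
opening: 0.999
grasp_force: 0.0
```

Request:
send_rows:
  xyz:
    - [0, 0, 0]
    - [0, 0, 0]
  twist:
    - [0, 0, 0]
    - [0, 0, 0]
  jaw: [-1, -1]

```text
time: 6.37
ee_pos: [0.6191, -0.2354, 0.2376]
tool_rot: [-0.002, 0.461, 0.887, 0.0]
contact_force: [0.3, 0.8, -0.3]
opening: 0.995
grasp_force: 0.0
```

```bash
python3 - <<'E'
from p import *
im,d,W=cloud('wrist'); save('w2',im)
P=W.reshape(-1,3); P=P[np.isfinite(P[:,0])]
q=P[(P[:,2]>.105)&(P[:,2]<.13)&(P[:,0]>.56)&(P[:,0]<.72)&(P[:,1]<-.18)&(P[:,1]>-.33)]
c=q.mean(0); D=np.linalg.svd(q-c,full_matrices=0)[2][0]; D*=np.sign(D[1]); s=(q-c)@D
print(len(q),'axis mid',(c+D*(s.min()+s.max())/2).round(4),D.round(3),np.degrees(np.arctan2(-D[0],D[1])),np.ptp(s),np.percentile(q[:,2],[5,50,95]))
h=P[(P[:,2]>.175)&(P[:,0]>.62)&(P[:,1]>-.03)]; print('hook pts',len(h), h.min(0) if len(h) else '')
print(pose()[0]); plan([((.6234,-.235,.115),35.3,5)])
E
```

```text
1514 axis mid [ 0.6382 -0.2533  0.119 ] [-0.576  0.818 -0.006] 35.162443651126154 0.11549724685081146 [0.11650083 0.11934076 0.12080446]
hook pts 0 
[ 0.6183615  -0.23420732  0.23770311]
-> [ 0.6234 -0.235   0.118 ] n 5
 X [[-0.02, 0.02, 0.6], [-0.02, 0.02, 0.6], [-0.02, 0.02, 0.6], [-0.02, 0.02, 0.6], [-0.02, 0.02, 0.6]]
 T zero
```

View pics/w2.png

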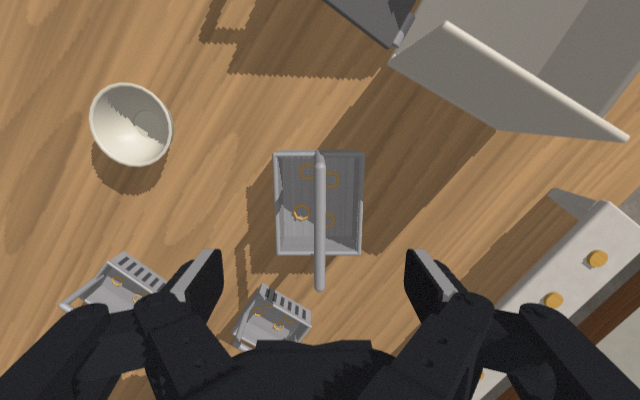

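The wrist view shows the large basket standing upright with its bail running from (319,160) to (319,287), parallel to the pads, and the rings inside. The decoys at (110,285) and (275,320) are clear of the fingers.

Request:
send_rows:
  xyz:
    - [-0.02, 0.02, 0.6]
    - [-0.02, 0.02, 0.6]
    - [-0.02, 0.02, 0.6]
    - [-0.02, 0.02, 0.6]
    - [-0.02, 0.02, 0.6]
    - [0, 0, 0]
    - [0, 0, 0]
    - [0, 0, 0]
  twist:
    - [0, 0, 0]
    - [0, 0, 0]
    - [0, 0, 0]
    - [0, 0, 0]
    - [0, 0, 0]
    - [0, 0, 0]
    - [0, 0, 0]
    - [0, 0, 0]
  jaw: [-1, -1, -1, -1, -1, -1, 1, 1]
  grip_force: 80

```text
time: 7.08
ee_pos: [0.6251, -0.2348, 0.1211]
tool_rot: [0.0, 0.46, 0.888, 0.0]
contact_force: [0.5, -0.5, 1.1]
opening: 0.749
grasp_force: 0.0
```

Request:
send_rows:
  xyz:
    - [0, 0, 0]
    - [0, 0, 0]
    - [0, 0, 0]
    - [0, 0, 0]
    - [0, 0, 0]
    - [0, 0, 0]
  twist:
    - [0, 0, 0]
    - [0, 0, 0]
    - [0, 0, 0]
    - [0, 0, 0]
    - [0, 0, 0]
    - [0, 0, 0]
  jaw: [1, 1, 1, 1, 1, 1]

```text
time: 7.58
ee_pos: [0.6253, -0.2359, 0.1214]
tool_rot: [0.001, 0.46, 0.888, -0.0]
contact_force: [-2.5, -1.0, 5.3]
opening: 0.082
grasp_force: 78.2
```

Request:
send_rows:
  xyz:
    - [0, 0, -0.1]
    - [0, 0, -0.2]
    - [0, 0, -0.4]
    - [0, 0, -0.4]
    - [0, 0, -0.4]
    - [0, 0, -0.4]
    - [0, 0, -0.3]
    - [0, 0, -0.2]
  twist:
    - [0, 0, 0]
    - [0, 0, 0]
    - [0, 0, 0]
    - [0, 0, 0]
    - [0, 0, 0]
    - [0, 0, 0]
    - [0, 0, 0]
    - [0, 0, 0]
  jaw: [1, 1, 1, 1, 1, 1, 1, 1]

```text
time: 8.25
ee_pos: [0.6255, -0.2355, 0.2177]
tool_rot: [0.001, 0.46, 0.888, 0.0]
contact_force: [-0.3, -0.5, -1.6]
opening: 0.085
grasp_force: 78.0
```

```bash
python3 - <<'E'
from p import *
print(pose()[0])
a=bw(-.13,.027,.260); print(a); plan([((.57,-.237,.262),20,10),(a,YB,12)])
E
```

```text
[ 0.62550592 -0.23549524  0.21766646]
[0.55164109 0.02499378 0.26      ]
-> [ 0.57  -0.237  0.265] n 10
 X [[0.08, -0.12, -0.12], [0.07, -0.12, -0.12], [0.07, -0.12, -0.12], [0.07, -0.12, -0.12], [0.06, -0.12, -0.12], [0.06, -0.12, -0.12], [0.06, -0.13, -0.12], [0.05, -0.13, -0.12]]
 T [[0.0, 0.0, 0.0042], [0.0, 0.0, 0.0042], [0.0, 0.0, 0.0042], [0.0, 0.0, 0.0042], [0.0, 0.0, 0.0042], [0.0, 0.0, 0.0042], [0.0, 0.0, 0.0042], [0.0, 0.0, 0.0042]]
 X [[0.05, -0.13, -0.12], [0.05, -0.13, -0.12]]
 T [[0.0, 0.0, 0.0042], [0.0, 0.0, 0.0042]]
-> [0.5516 0.025  0.263 ] n 12
 X [[0.53, 0.15, 0.0], [0.53, 0.14, 0.0], [0.53, 0.13, 0.0], [0.53, 0.12, 0.0], [0.54, 0.11, 0.0], [0.54, 0.1, 0.0], [0.54, 0.09, 0.0], [0.54, 0.08, 0.0]]
 T [[0.0, 0.0, 0.003], [0.0, 0.0, 0.003], [0.0, 0.0, 0.003], [0.0, 0.0, 0.003], [0.0, 0.0, 0.003], [0.0, 0.0, 0.003], [0.0, 0.0, 0.003], [0.0, 0.0, 0.003]]
 X [[0.54, 0.07, 0.0], [0.54, 0.06, 0.0], [0.54, 0.05, 0.0], [0.55, 0.04, 0.0]]
 T [[0.0, 0.0, 0.003], [0.0, 0.0, 0.003], [0.0, 0.0, 0.003], [0.0, 0.0, 0.003]]
```

Request:
send_rows:
  xyz:
    - [0.05, -0.07, -0.1]
    - [0.07, -0.12, -0.18]
    - [0.07, -0.14, -0.2]
    - [0.07, -0.14, -0.2]
    - [0.06, -0.14, -0.2]
    - [0.06, -0.14, -0.2]
    - [0.06, -0.13, -0.2]
    - [0.1, -0.13, -0.2]
  twist:
    - [0, 0, 0.0042]
    - [0, 0, 0.0042]
    - [0, 0, 0.0042]
    - [0, 0, 0.0042]
    - [0, 0, 0.0042]
    - [0, 0, 0.0042]
    - [0, 0, 0.0042]
    - [0, 0, 0.0042]
  jaw: [1, 1, 1, 1, 1, 1, 1, 1]

```text
time: 8.92
ee_pos: [0.5787, -0.2369, 0.2763]
tool_rot: [0.0, 0.553, 0.833, -0.0]
contact_force: [-0.3, -0.1, -1.0]
opening: 0.085
grasp_force: 78.1
```

Request:
send_rows:
  xyz:
    - [0.2, -0.1, -0.12]
    - [0.35, -0.05, 0]
    - [0.45, 0.1, 0]
    - [0.5, 0.13, 0]
    - [0.53, 0.13, 0]
    - [0.53, 0.12, 0]
    - [0.54, 0.11, 0]
    - [0.54, 0.1, 0]
  twist:
    - [0, 0, 0.0042]
    - [0, 0, 0.0042]
    - [0, 0, 0.003]
    - [0, 0, 0.003]
    - [0, 0, 0.003]
    - [0, 0, 0.003]
    - [0, 0, 0.003]
    - [0, 0, 0.003]
  jaw: [1, 1, 1, 1, 1, 1, 1, 1]

```text
time: 9.58
ee_pos: [0.5546, -0.0912, 0.2807]
tool_rot: [0.0, 0.62, 0.785, 0.0]
contact_force: [0.3, 0.4, -1.5]
opening: 0.087
grasp_force: 78.1
```

```bash
python3 - <<'E'
from p import *
print(pose()[0])
plan([(bw(-.13,.027,.279),YB,8)])
E
```

```text
[ 0.55462097 -0.09123072  0.28074973]
-> [0.5516 0.025  0.282 ] n 8
 X [[0.36, 0.08, -0.0], [0.36, 0.07, -0.0], [0.36, 0.07, -0.0], [0.36, 0.06, -0.0], [0.36, 0.06, -0.0], [0.36, 0.05, -0.0], [0.36, 0.05, -0.0], [0.36, 0.04, -0.0]]
 T [[0.0, 0.0, 0.0022], [0.0, 0.0, 0.0022], [0.0, 0.0, 0.0022], [0.0, 0.0, 0.0022], [0.0, 0.0, 0.0022], [0.0, 0.0, 0.0022], [0.0, 0.0, 0.0022], [0.0, 0.0, 0.0022]]
```

Request:
send_rows:
  xyz:
    - [0.45, 0.08, 0]
    - [0.45, 0.07, 0]
    - [0.45, 0.07, 0]
    - [0.4, 0.06, 0]
    - [0.36, 0.06, 0]
    - [0.33, 0.05, 0]
    - [0.25, 0.05, 0]
    - [0.15, 0.04, 0]
  twist:
    - [0, 0, 0.0022]
    - [0, 0, 0.0022]
    - [0, 0, 0.0022]
    - [0, 0, 0.0022]
    - [0, 0, 0.0022]
    - [0, 0, 0.0022]
    - [0, 0, 0.0022]
    - [0, 0, 0.0022]
  jaw: [1, 1, 1, 1, 1, 1, 1, 1]

```text
time: 10.25
ee_pos: [0.5512, 0.0241, 0.2807]
tool_rot: [-0.0, 0.661, 0.75, 0.0]
contact_force: [0.0, -0.0, -2.6]
opening: 0.083
grasp_force: 78.1
```

Request:
send_rows:
  xyz:
    - [0, 0, 0]
    - [0, 0, 0]
  twist:
    - [0, 0, 0]
    - [0, 0, 0]
  jaw: [1, 1]

```text
time: 10.42
ee_pos: [0.5515, 0.0229, 0.2806]
tool_rot: [0.0, 0.661, 0.751, 0.0]
contact_force: [-0.2, -0.5, -2.1]
opening: 0.085
grasp_force: 78.1
```

```bash
python3 - <<'E'
from p import *
print(pose()[0])
im,d,W=cloud('scene'); im2,d2,W2=cloud('side'); im3,d3,W3=cloud('wrist')
p=pose()[0]
for n,w in (('scene',W),('side',W2),('wrist',W3)):
    P=w.reshape(-1,3);P=P[np.isfinite(P[:,0])]
    b=np.c_[(P[:,:2]-O)@[.992,.1253],(P[:,:2]-O)@[-.1253,.992],P[:,2]]
    q=b[(b[:,0]>-.2)&(b[:,0]<-.08)&(abs(b[:,1])<.075)&(b[:,2]>.155)&(b[:,2]<.30)]
    up=q[(q[:,2]>.26)&(q[:,2]<.287)&(q[:,1]<.005)]
    if len(up)>5: print(n,'bar',len(up),up.mean(0).round(4),up.min(0).round(4),up.max(0).round(4),np.polyfit(up[:,1],up[:,2],1).round(3),np.polyfit(up[:,1],up[:,0],1).round(3))
    rim=q[q[:,2]<.22]; 
    if len(rim)>5: print(n,'rim',rim.min(0).round(3),rim.max(0).round(3))
    h=b[(b[:,0]>-.03)&(b[:,0]<.06)&(abs(b[:,1])<.03)&(b[:,2]>.17)&(b[:,2]<.22)]
    if len(h)>5: print(n,'hook',len(h),h.mean(0).round(4),h.min(0).round(4),h.max(0).round(4))
C=np.vstack([cv2.resize(im[180:340,270:450],(506,450))[:, :],]); D=cv2.resize(im2[90:230,300:460],(294,450)) if 0 else im2[60:240,280:460]
D=cv2.resize(D,(450,450)); C=cv2.resize(C,(350,311)); E=np.zeros((450,800,3),np.uint8);E[:311,:350]=C;E[:,350:]=D; save('held',E)
plan([(bw(-.065,.027,.240),YB,4)])
E
```

```text
[0.5514782  0.022933   0.28056755]
scene bar 118 [-0.1272 -0.0315  0.2752] [-0.1337 -0.0596  0.2617] [-0.1209  0.005   0.2806] [0.085 0.278] [ 0.003 -0.127]
scene rim [-0.178 -0.06   0.155] [-0.082  0.057  0.22 ]
scene hook 125 [ 0.0127 -0.0028  0.1889] [-0.0238 -0.0069  0.1788] [0.0585 0.0033 0.2062]
side bar 121 [-0.1332 -0.0311  0.2748] [-0.1367 -0.0578  0.2606] [-0.1272  0.0048  0.2809] [0.098 0.278] [ 0.001 -0.133]
side rim [-0.18  -0.058  0.156] [-0.085  0.06   0.22 ]
side hook 91 [0.0163 0.0002 0.1887] [-0.0258 -0.0039  0.1785] [0.0584 0.0055 0.207 ]
wrist bar 620 [-0.13   -0.0042  0.2782] [-0.1347 -0.0146  0.2749] [-0.1253  0.005   0.2804] [0.038 0.278] [-0.003 -0.13 ]
wrist rim [-0.178 -0.046  0.159] [-0.083  0.061  0.219]
wrist hook 1291 [0.0199 0.0036 0.1899] [-0.0255 -0.0018  0.1787] [0.06   0.0067 0.207 ]
-> [0.6161 0.0331 0.243 ] n 4
 X [[0.02, 0.41, 0.23], [0.02, 0.41, 0.23], [0.02, 0.41, 0.23], [0.02, 0.41, 0.23]]
 T zero
```

View pics/held.png

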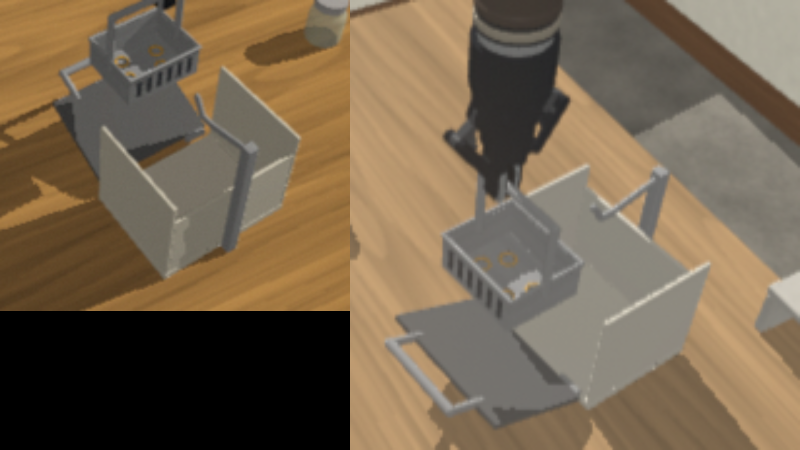

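The crops show the basket held upright over the folded flap, with the rings inside and the hook free ahead of it at (205,115) left and (600,212) right.

```bash
python3 - <<'E'
from p import *
plan([(bw(.001,.027,.240),YB,10),(bw(.001,.027,.192),YB,8)])
E
```

```text
-> [0.6816 0.0414 0.243 ] n 10
 X [[0.01, 0.33, 0.09], [0.01, 0.33, 0.09], [0.01, 0.33, 0.09], [0.01, 0.33, 0.09], [0.01, 0.33, 0.09], [0.01, 0.33, 0.09], [0.01, 0.33, 0.09], [0.01, 0.33, 0.09]]
 T zero
 X [[0.01, 0.33, 0.09], [0.01, 0.33, 0.09]]
 T zero
-> [0.6816 0.0414 0.195 ] n 8
 X [[0.0, 0.0, 0.15], [0.0, 0.0, 0.15], [0.0, 0.0, 0.15], [0.0, 0.0, 0.15], [0.0, 0.0, 0.15], [0.0, 0.0, 0.15], [0.0, 0.0, 0.15], [0.0, 0.0, 0.15]]
 T zero
```

Request:
send_rows:
  xyz:
    - [0.01, 0.2, 0.09]
    - [0.01, 0.33, 0.09]
    - [0.01, 0.4, 0.09]
    - [0.01, 0.4, 0.09]
    - [0.01, 0.4, 0.09]
    - [0.01, 0.4, 0.09]
    - [0.01, 0.4, 0.09]
    - [0.01, 0.35, 0.09]
  twist:
    - [0, 0, 0]
    - [0, 0, 0]
    - [0, 0, 0]
    - [0, 0, 0]
    - [0, 0, 0]
    - [0, 0, 0]
    - [0, 0, 0]
    - [0, 0, 0]
  jaw: [1, 1, 1, 1, 1, 1, 1, 1]

```text
time: 11.23
ee_pos: [0.6669, 0.0402, 0.2501]
tool_rot: [-0.0, 0.661, 0.75, -0.0]
contact_force: [-0.1, -0.5, -1.8]
opening: 0.082
grasp_force: 78.3
```

Request:
send_rows:
  xyz:
    - [0.01, 0.25, 0.1]
    - [0.01, 0.17, 0.1]
    - [0, 0, 0]
    - [0, 0, 0]
  twist:
    - [0, 0, 0]
    - [0, 0, 0]
    - [0, 0, 0]
    - [0, 0, 0]
  jaw: [1, 1, 1, 1]

```text
time: 11.57
ee_pos: [0.6816, 0.0433, 0.2423]
tool_rot: [-0.001, 0.661, 0.75, -0.001]
contact_force: [0.2, 0.3, -1.9]
opening: 0.085
grasp_force: 78.2
```

Request:
send_rows:
  xyz:
    - [0, 0, 0.15]
    - [0, 0, 0.15]
    - [0, 0, 0.15]
    - [0, 0, 0.15]
    - [0, 0, 0.15]
    - [0, 0, 0.15]
    - [0, 0, 0.1]
    - [0, 0, 0]
  twist:
    - [0, 0, 0]
    - [0, 0, 0]
    - [0, 0, 0]
    - [0, 0, 0]
    - [0, 0, 0]
    - [0, 0, 0]
    - [0, 0, 0]
    - [0, 0, 0]
  jaw: [1, 1, 1, 1, 1, 1, 1, 1]

```text
time: 12.23
ee_pos: [0.6812, 0.0435, 0.2015]
tool_rot: [-0.001, 0.661, 0.75, -0.001]
contact_force: [-1.2, -0.2, -1.9]
opening: 0.082
grasp_force: 78.3
```

```bash
python3 - <<'E'
from p import *
p=pose()[0]; print(p,(p[:2]-O)@[.992,.1253],(p[:2]-O)@[-.1253,.992])
for n in ('scene','side'):
    im,d,w=cloud(n)
    if n=='side': D=im[60:240,280:460]
    else: C=im[180:340,270:450]
C=cv2.resize(C,(350,311)); D=cv2.resize(D,(450,450));E=np.zeros((450,800,3),np.uint8);E[:311,:350]=C;E[:,350:]=D; save('hang',E)
E
```

```text
[0.68115233 0.04346844 0.20152998] 0.0008048541199247428 0.029093503193884304
```

View pics/hang.png

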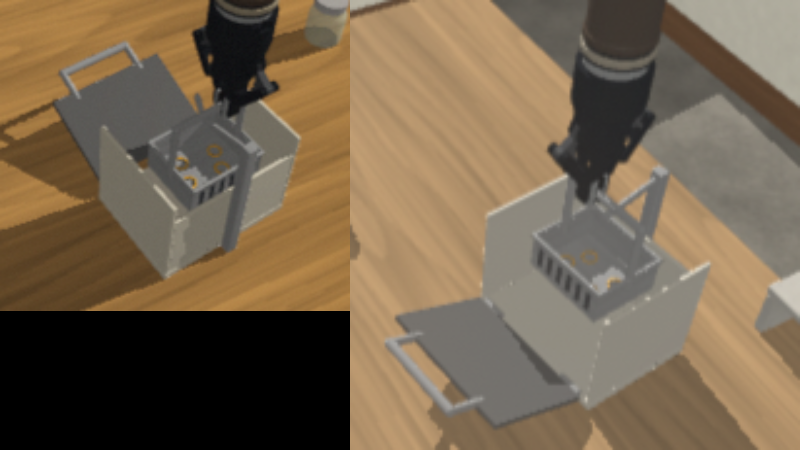

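The basket is in the booth with its bail behind the upturned hook tip at (200,105) left, upright and a few millimetres above the seat.

Request:
send_rows:
  xyz:
    - [0, 0, 0.06]
    - [0, 0, 0.06]
    - [0, 0, 0.04]
    - [0, 0, 0]
    - [0, 0, 0]
  twist:
    - [0, 0, 0]
    - [0, 0, 0]
    - [0, 0, 0]
    - [0, 0, 0]
    - [0, 0, 0]
  jaw: [1, 1, 1, 1, 1]

```text
time: 12.75
ee_pos: [0.682, 0.0434, 0.1967]
tool_rot: [-0.0, 0.661, 0.75, -0.0]
contact_force: [-0.5, -0.2, -2.5]
opening: 0.081
grasp_force: 78.3
```

Request:
send_rows:
  xyz:
    - [0, 0, 0.04]
    - [0, 0, 0.03]
    - [0, 0, 0]
    - [0, 0, 0]
  twist:
    - [0, 0, 0]
    - [0, 0, 0]
    - [0, 0, 0]
    - [0, 0, 0]
  jaw: [1, 1, 1, 1]

```text
time: 13.08
ee_pos: [0.6825, 0.0435, 0.1949]
tool_rot: [0.0, 0.661, 0.75, 0.0]
contact_force: [-0.9, -0.3, 1.8]
opening: 0.082
grasp_force: 78.6
```

Request:
send_rows:
  xyz:
    - [0, 0, 0]
    - [0, 0, 0]
    - [0, 0, 0]
    - [0, 0, 0]
    - [0, 0, 0]
    - [0, 0, 0]
    - [0, 0, 0]
    - [0, 0, 0]
  twist:
    - [0, 0, 0]
    - [0, 0, 0]
    - [0, 0, 0]
    - [0, 0, 0]
    - [0, 0, 0]
    - [0, 0, 0]
    - [0, 0, 0]
    - [0, 0, 0]
  jaw: [0.7, 0.6, 0.5, 0.4, 0.3, 0.2, 0.2, 0.2]
  grip_force: 20

```text
time: 13.75
ee_pos: [0.6821, 0.0434, 0.194]
tool_rot: [-0.0, 0.661, 0.75, -0.0]
contact_force: [-0.9, -0.4, -0.1]
opening: 0.395
grasp_force: 0.0
```

Request:
send_rows:
  xyz:
    - [0, 0, -0.2]
    - [0, 0, -0.4]
    - [0, 0, -0.6]
    - [0, 0, -0.6]
    - [0, 0, -0.6]
    - [0, 0, -0.4]
    - [0, 0, 0]
    - [0, 0, 0]
  twist:
    - [0, 0, 0]
    - [0, 0, 0]
    - [0, 0, 0]
    - [0, 0, 0]
    - [0, 0, 0]
    - [0, 0, 0]
    - [0, 0, 0]
    - [0, 0, 0]
  jaw: [0.2, 0.2, 0.2, 0.2, 0.2, 0.2, 0.2, 0.2]

```text
time: 14.42
ee_pos: [0.6829, 0.0435, 0.308]
tool_rot: [0.001, 0.661, 0.75, 0.001]
contact_force: [0.3, -0.8, -1.2]
opening: 0.405
grasp_force: 0.0
```

```bash
cat > chk.py <<'E'
from p import *
for n in ('scene','side'):
    im,d,w=cloud(n)
    if n=='side': D=im[60:240,280:460]
    else: C=im[180:340,270:450]
    P=w.reshape(-1,3);P=P[np.isfinite(P[:,0])]
    b=np.c_[(P[:,:2]-O)@[.992,.1253],(P[:,:2]-O)@[-.1253,.992],P[:,2]]
    up=b[(abs(b[:,0])<.03)&(abs(b[:,1])<.062)&(abs(b[:,1])>.012)&(b[:,2]>.182)&(b[:,2]<.21)]
    if len(up)>5: print(n,'bar',len(up),up.mean(0).round(4),up.min(0).round(4),up.max(0).round(4),np.polyfit(up[:,1],up[:,2],1).round(3),np.polyfit(up[:,1],up[:,0],1).round(3))
    f=b[(b[:,0]<-.075)&(b[:,0]>-.26)&(abs(b[:,1])<.06)&(b[:,2]>.03)&(b[:,2]<.2)]
    print('front pts',len(f),f.min(0).round(3),f.max(0).round(3))
C=cv2.resize(C,(350,311)); D=cv2.resize(D,(450,450));E=np.zeros((450,800,3),np.uint8);E[:311,:350]=C;E[:,350:]=D; save(sys.argv[1],E)
E
python3 chk.py hung; python3 - <<'E'
from p import *
print(pose()[0]); g=flap(1.195); print(g)
plan([((g[0],g[1],.262),YB,10),(g,YB,8)])
E
```

```text
scene bar 149 [ 0.0047 -0.003   0.1908] [-0.0004 -0.0555  0.182 ] [0.0092 0.0598 0.1977] [-0.025  0.191] [-0.003  0.005]
front pts 1652 [-0.249 -0.06   0.03 ] [-0.098  0.06   0.089]
side bar 123 [-0.0004  0.002   0.1903] [-0.0043 -0.0523  0.1825] [0.0055 0.0613 0.1962] [-0.028  0.19 ] [-0.005 -0.   ]
front pts 1357 [-0.252 -0.06   0.03 ] [-0.097  0.06   0.089]
[0.68126359 0.04345664 0.30453884]
[ 0.44164996 -0.01611593  0.08165825]
-> [ 0.4416 -0.0161  0.265 ] n 10
 X [[-0.07, -0.61, 0.1], [-0.07, -0.61, 0.1], [-0.07, -0.61, 0.1], [-0.07, -0.61, 0.1], [-0.07, -0.61, 0.1], [-0.07, -0.61, 0.1], [-0.07, -0.61, 0.1], [-0.07, -0.61, 0.1]]
 T zero
 X [[-0.07, -0.61, 0.1], [-0.07, -0.61, 0.1]]
 T zero
-> [ 0.4416 -0.0161  0.0847] n 8
 X [[0.0, 0.0, 0.56], [0.0, 0.0, 0.56], [0.0, 0.0, 0.56], [0.0, 0.0, 0.56], [0.0, 0.0, 0.56], [0.0, 0.0, 0.56], [0.0, 0.0, 0.56], [0.0, 0.0, 0.56]]
 T zero
```

View pics/hung.png

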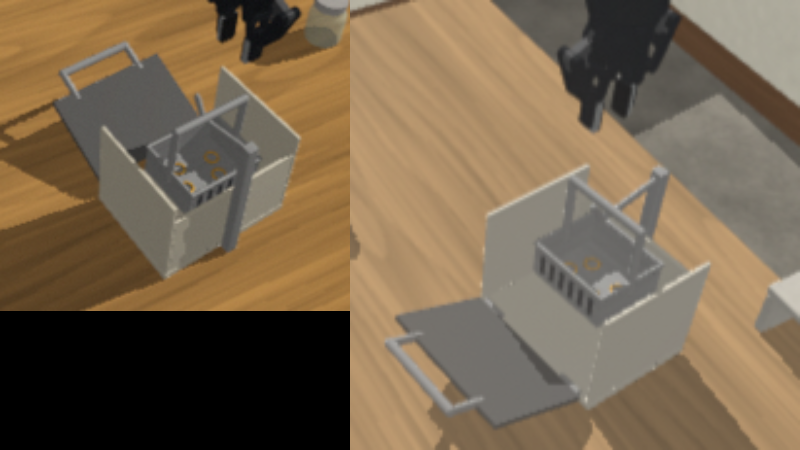

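The basket hangs released on the hook, upright with its rings, with the bail behind the hook tip. The flap lies folded down.

Request:
send_rows:
  xyz:
    - [-0.05, -0.4, 0]
    - [-0.07, -0.6, 0.1]
    - [-0.07, -0.65, 0.1]
    - [-0.07, -0.65, 0.1]
    - [-0.07, -0.65, 0.1]
    - [-0.07, -0.65, 0.1]
    - [-0.07, -0.65, 0.1]
    - [-0.07, -0.65, 0.1]
  twist:
    - [0, 0, 0]
    - [0, 0, 0]
    - [0, 0, 0]
    - [0, 0, 0]
    - [0, 0, 0]
    - [0, 0, 0]
    - [0, 0, 0]
    - [0, 0, 0]
  jaw: [0.35, 0.35, 0.35, 0.35, 0.35, 0.35, 0.35, 0.35]

```text
time: 15.18
ee_pos: [0.4877, -0.0028, 0.2756]
tool_rot: [-0.002, 0.661, 0.75, -0.001]
contact_force: [-0.2, 0.6, 0.2]
opening: 0.32
grasp_force: 0.0
```

Request:
send_rows:
  xyz:
    - [-0.07, -0.65, 0.1]
    - [-0.07, -0.6, 0.1]
    - [0, 0, 0.1]
    - [0, 0, 0]
  twist:
    - [0, 0, 0]
    - [0, 0, 0]
    - [0, 0, 0]
    - [0, 0, 0]
  jaw: [0.35, 0.35, 0.35, 0.35]

```text
time: 15.52
ee_pos: [0.4391, -0.0145, 0.2636]
tool_rot: [-0.002, 0.661, 0.75, -0.001]
contact_force: [-0.4, 0.1, 0.6]
opening: 0.326
grasp_force: 0.0
```

```bash
python3 - <<'E'
from p import *
print(pose()[0]); im,d,w=cloud('wrist'); P=w.reshape(-1,3);P=P[np.isfinite(P[:,0])]
b=np.c_[(P[:,:2]-O)@[.992,.1253],(P[:,:2]-O)@[-.1253,.992],P[:,2]]
q=b[(b[:,0]<-.23)&(b[:,0]>-.27)&(abs(b[:,1])<.045)&(b[:,2]>.077)&(b[:,2]<.1)]; print(len(q),q.mean(0),q.min(0),q.max(0))
plan([((.4415,-.0155,.081),YB,8)])
E
```

```text
[ 0.43910723 -0.01451133  0.26362135]
1039 [-0.24409598  0.00116892  0.08587001] [-0.24971572 -0.04486179  0.0809214 ] [-0.2380971   0.04498043  0.08925541]
-> [ 0.4415 -0.0155  0.084 ] n 8
 X [[-0.0, 0.0, 0.56], [-0.0, 0.0, 0.56], [-0.0, 0.0, 0.56], [-0.0, 0.0, 0.56], [-0.0, 0.0, 0.56], [-0.0, 0.0, 0.56], [-0.0, 0.0, 0.56], [-0.0, 0.0, 0.56]]
 T zero
```

Request:
send_rows:
  xyz:
    - [0, 0.03, 0.55]
    - [0, 0.03, 0.6]
    - [0, 0, 0.6]
    - [0, 0, 0.6]
    - [0, 0, 0.6]
    - [0, 0, 0.6]
    - [0, 0, 0.5]
    - [0, 0, 0.35]
  twist:
    - [0, 0, 0]
    - [0, 0, 0]
    - [0, 0, 0]
    - [0, 0, 0]
    - [0, 0, 0]
    - [0, 0, 0]
    - [0, 0, 0]
    - [0, 0, 0]
  jaw: [0.35, 0.35, 0.35, 0.35, 0.35, 0.35, 0.35, 0.35]

```text
time: 16.23
ee_pos: [0.4438, -0.0139, 0.0877]
tool_rot: [-0.001, 0.661, 0.751, -0.001]
contact_force: [0.1, 0.4, 1.0]
opening: 0.321
grasp_force: 0.0
```

Request:
send_rows:
  xyz:
    - [0, 0, 0]
    - [0, 0, 0]
    - [0, 0, 0]
    - [0, 0, 0]
    - [0, 0, 0]
    - [0, 0, 0]
  twist:
    - [0, 0, 0]
    - [0, 0, 0]
    - [0, 0, 0]
    - [0, 0, 0]
    - [0, 0, 0]
    - [0, 0, 0]
  jaw: [0.35, 1, 1, 1, 1, 1]
  grip_force: 30

```text
time: 16.73
ee_pos: [0.4416, -0.0143, 0.0897]
tool_rot: [-0.002, 0.661, 0.751, -0.002]
contact_force: [-4.8, -1.6, -3.6]
opening: 0.123
grasp_force: 29.2
```

```bash
python3 - <<'E'
from p import *
p,R=pose(); print(p)
T=np.linspace(1.19,0,21); d=[flap(b)-flap(a) for a,b in zip(T,T[1:])]
print(p-flap(1.19),flap(0),np.array([R.inv().apply(x)/.04 for x in d]).round(2).tolist())
E
```

```text
[ 0.4416394  -0.01427602  0.08973726]
[-0.00031836  0.00180102  0.0072984 ] [0.59669391 0.00347068 0.188     ] [[-0.0, 0.1, -0.23], [-0.0, 0.11, -0.22], [-0.0, 0.13, -0.22], [-0.0, 0.14, -0.21], [-0.0, 0.15, -0.2], [-0.0, 0.16, -0.19], [-0.0, 0.17, -0.18], [-0.0, 0.18, -0.17], [-0.0, 0.19, -0.16], [-0.0, 0.2, -0.15], [-0.0, 0.21, -0.13], [-0.0, 0.22, -0.12], [-0.0, 0.22, -0.11], [-0.0, 0.23, -0.1], [-0.0, 0.24, -0.08], [-0.0, 0.24, -0.07], [-0.0, 0.24, -0.05], [-0.0, 0.25, -0.04], [-0.0, 0.25, -0.02], [-0.0, 0.25, -0.01]]
```

Request:
send_rows:
  xyz:
    - [0, 0.1, -0.23]
    - [0, 0.11, -0.22]
    - [0, 0.13, -0.22]
    - [0, 0.14, -0.21]
    - [0, 0.15, -0.2]
    - [0, 0.16, -0.19]
    - [0, 0.17, -0.18]
    - [0, 0.18, -0.17]
  twist:
    - [0, 0, 0]
    - [0, 0, 0]
    - [0, 0, 0]
    - [0, 0, 0]
    - [0, 0, 0]
    - [0, 0, 0]
    - [0, 0, 0]
    - [0, 0, 0]
  jaw: [1, 1, 1, 1, 1, 1, 1, 1]

```text
time: 17.4
ee_pos: [0.4858, -0.0087, 0.156]
tool_rot: [-0.003, 0.661, 0.751, -0.004]
contact_force: [-9.1, -2.0, 2.5]
opening: 0.122
grasp_force: 29.3
```

Request:
send_rows:
  xyz:
    - [0, 0.19, -0.16]
    - [0, 0.2, -0.15]
    - [0, 0.21, -0.13]
    - [0, 0.22, -0.12]
    - [0, 0.22, -0.11]
    - [0, 0.23, -0.1]
    - [0, 0.24, -0.08]
    - [0, 0, 0]
  twist:
    - [0, 0, 0]
    - [0, 0, 0]
    - [0, 0, 0]
    - [0, 0, 0]
    - [0, 0, 0]
    - [0, 0, 0]
    - [0, 0, 0]
    - [0, 0, 0]
  jaw: [1, 1, 1, 1, 1, 1, 1, 1]

```text
time: 18.07
ee_pos: [0.5519, -0.0004, 0.1938]
tool_rot: [0.002, 0.661, 0.75, 0.002]
contact_force: [-3.7, 1.5, 10.0]
opening: 0.124
grasp_force: 30.9
```

```bash
python3 - <<'E'
from p import *
p,R=pose(); b=(p[:2]-O)@[.992,.1253]; print(p,b,'th',np.arctan2(-.088-b,p[2]-.003-.02), np.hypot(-.088-b,p[2]-.023))
E
```

```text
[ 5.51945559e-01 -4.17959242e-04  1.93775412e-01] -0.13286722600541948 th 0.25692021619071725 0.17657097514433348
```

Request:
send_rows:
  xyz:
    - [0, 0.24, -0.03]
    - [0, 0.24, -0.03]
    - [0, 0.25, -0.03]
    - [0, 0.2, -0.01]
    - [0, 0.12, 0]
    - [0, 0.06, 0]
    - [0, 0, 0]
    - [0, 0, 0]
  twist:
    - [0, 0, 0]
    - [0, 0, 0]
    - [0, 0, 0]
    - [0, 0, 0]
    - [0, 0, 0]
    - [0, 0, 0]
    - [0, 0, 0]
    - [0, 0, 0]
  jaw: [1, 1, 1, 1, 1, 1, 1, 1]

```text
time: 18.73
ee_pos: [0.5966, 0.0052, 0.1983]
tool_rot: [0.003, 0.661, 0.75, 0.003]
contact_force: [-2.4, 0.0, 7.2]
opening: 0.124
grasp_force: 31.8
```

```bash
python3 - <<'E'
from p import *
p,R=pose(); b=(p[:2]-O)@[.992,.1253]; print(p,b,'th',np.arctan2(-.088-b,p[2]-.003-.02))
for n in ('scene','side'):
    im,d,w=cloud(n);P=w.reshape(-1,3);P=P[np.isfinite(P[:,0])]
    b=np.c_[(P[:,:2]-O)@[.992,.1253],(P[:,:2]-O)@[-.1253,.992],P[:,2]]
    f=b[(b[:,0]<-.07)&(b[:,0]>-.13)&(abs(b[:,1])<.085)&(b[:,2]>.03)&(b[:,2]<.14)&((n=='scene')|1)]
    print(n,len(f),np.polyfit(f[:,2],f[:,0],1).round(4))
E
```

```text
[0.59655939 0.00521587 0.19831165] -0.08790438232534595 th -0.0005454153413280866
scene 254959 [ 2.9285 -3.0096]
side 254954 [-0.9716 -0.6434]
```

Request:
send_rows:
  xyz:
    - [0, 0.05, 0.05]
    - [0, 0.05, 0.05]
    - [0, 0, 0]
    - [0, 0, 0]
  twist:
    - [0, 0, 0]
    - [0, 0, 0]
    - [0, 0, 0]
    - [0, 0, 0]
  jaw: [1, 1, 1, 1]

```text
time: 19.17
ee_pos: [0.5969, 0.0052, 0.1981]
tool_rot: [-0.0, 0.661, 0.751, -0.001]
contact_force: [-18.5, -0.5, 30.6]
opening: 0.123
grasp_force: 34.1
```

```bash
cat > f.py <<'E'
from p import *
p,R=pose(); b=(p[:2]-O)@[.992,.1253]; print(p,b,'th',np.arctan2(-.088-b,p[2]-.003-.02))
for n in ('scene','side'):
    im,d,w=cloud(n);P=w.reshape(-1,3);P=P[np.isfinite(P[:,0])]
    b=np.c_[(P[:,:2]-O)@[.992,.1253],(P[:,:2]-O)@[-.1253,.992],P[:,2]]
    f=b[(b[:,0]<-.07)&(b[:,0]>-.13)&(abs(b[:,1])<.08)&(b[:,2]>.04)&(b[:,2]<.14)]
    print(n,len(f),np.polyfit(f[:,2],f[:,0],1).round(4))
E
python3 f.py
```

```text
[0.59691824 0.00524282 0.19809876] -0.0875450321236356 th -0.00259834425672918
scene 866 [ 0.002  -0.0838]
side 1010 [ 0.0017 -0.0922]
```

Request:
send_rows:
  xyz:
    - [0, -0.03, -0.06]
    - [0, 0, 0]
    - [0, 0, 0]
    - [0, 0, 0]
    - [0, 0, 0]
    - [0, 0, -0.2]
    - [0, 0, -0.5]
    - [0, 0, -0.7]
  twist:
    - [0, 0, 0]
    - [0, 0, 0]
    - [0, 0, 0]
    - [0, 0, 0]
    - [0, 0, 0]
    - [0, 0, 0]
    - [0, 0, 0]
    - [0, 0, 0]
  jaw: [1, 0.4, 0.4, 0.4, 0.4, 0.4, 0.4, 0.4]

```text
time: 19.93
ee_pos: [0.5939, 0.0053, 0.2448]
tool_rot: [-0.003, 0.661, 0.75, -0.002]
contact_force: [-0.1, 0.5, -0.1]
opening: 0.297
grasp_force: 0.0
```

Request:
send_rows:
  xyz:
    - [0, 0, -0.7]
    - [0, 0, -0.7]
    - [0, -0.5, -0.3]
    - [0, -0.5, 0]
    - [0, 0, 0]
    - [0, 0, 0]
    - [0, 0, 0]
    - [0, 0, 0]
  twist:
    - [0, 0, 0]
    - [0, 0, 0]
    - [0, 0, 0]
    - [0, 0, 0]
    - [0, 0, 0]
    - [0, 0, 0]
    - [0, 0, 0]
    - [0, 0, 0]
  jaw: [0.4, 0.4, 0.4, 0.4, 0.4, 0.4, 0.4, 0.4]

```text
time: 20.6
ee_pos: [0.5567, 0.0001, 0.3147]
tool_rot: [-0.0, 0.661, 0.75, -0.0]
contact_force: [0.3, 0.4, -0.5]
opening: 0.299
grasp_force: 0.0
```

```bash
python3 f.py; python3 chk.py end
```

```text
[5.56747284e-01 1.01068882e-04 3.14713034e-01] -0.1280388807033827 th 0.13640205551438286
scene 873 [ 0.0012 -0.0837]
side 998 [-0.001 -0.092]
scene bar 149 [ 0.0045 -0.0019  0.1909] [-0.0025 -0.0555  0.1826] [0.0085 0.0602 0.1971] [-0.04   0.191] [-0.001  0.005]
front pts 1198 [-0.092 -0.06   0.032] [-0.079  0.06   0.196]
side bar 122 [-0.0006 -0.0007  0.1905] [-0.0051 -0.0517  0.1826] [0.0056 0.0618 0.198 ] [-0.035  0.191] [-0.006 -0.001]
front pts 1263 [-0.096 -0.06   0.03 ] [-0.083  0.06   0.197]
```

View pics/end.png

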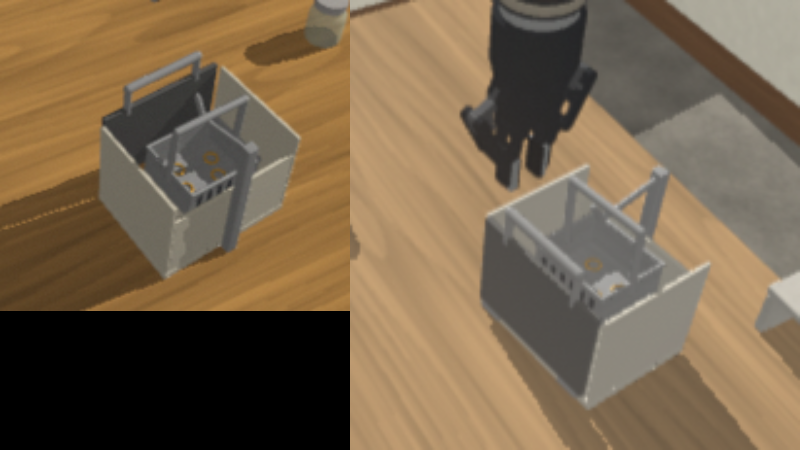

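The flap is fully shut, the basket hangs upright behind it on the hook, and the gripper is clear of everything.

```bash
python3 -c "
from plant import manip
print(manip.job_done())"
```

```text
the job is handed in; nothing more can be done
None
```

I folded the flap down, hung the steel basket upright on the hook and let go of it, pushed the flap fully shut, and handed the job in at about 21 s; `job_done()` returned no verdict, and I did not re-measure the bowl, jar and brush, though the arm never went near them.

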